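# Set a bench engine for a cold start

## Robot

A 6-joint arm with a two-finger parallel gripper is mounted at the origin on the work surface. World frame = base frame: x ahead of the robot, y to its left, z up, the work surface at z = 0. Lengths are in mm, angles in rad, forces in N, time in s.
With the tool pointing down it reaches from about 400 to 925 mm from the base axis. Payload 12.5 kg.
Tool frame: the origin (TCP) lies at the very end of the fingers, on their centre line; the grasp point (between the pads) lies 19 mm behind it; z points along the fingers, y is the direction in which the jaws open and shut (so a half turn about z gives the same grasp; the last joint's range is limited). The gripper opens to 95 mm and grips with 3 to 60 N. Pads are 20 mm wide; open, the fingers measure 119 mm over their backs; the gripper's body (75 mm by 180 mm) begins 59 mm behind the grasp point.
Start: joints at [1.026, 0.491, 1.559, -0, 1.092, -0.106], TCP at [265.52, 565.814, 214.661] pointing down, gripper open.
Joint ranges: [-3.1, 3.1], [-0.84, 2.19], [0.05, 2.79], [-1.13, 4.28], [0.06, 2.93], [-2.69, 2.69]. Speed limits (rad/s): [2.22, 2.22, 2.79, 3.14, 3.14, 3.14].

## Interface

Orientations are given as [roll, pitch, yaw] about the fixed x, y, z axes, in that order (R = Rz(yaw) Ry(pitch) Rx(roll)).
In Python, from cell import env gives the robot as it stands. The module is installed in compiled form; this text tells all that it offers.
- The arm moves only by the tool arm_command, never from a script. Its argument "deltas" is a list that holds one entry, the list of rows, each a list of 5 numbers: the closure, from 0 (fully open) to 1 (shut), then the shift along the world's x, y, z as a fraction of full scale, then the turn about the world's z as a fraction of full scale. In form: [[[grip, dx, dy, dz, twist], ...]]. A call has 1 to 12 rows; each row shifts and turns the pose as measured when the row begins; what a row does not reach is not made up. Full scale, the value 1, is 100 mm for a shift and pi/4 rad for a turn. A row lasts 1/12 s, in which the tool goes at most 41.7 mm and 7.16 degrees, less where a joint would pass 70% of its speed; a pose out of reach is approached as far as the arm can. A call with a number of a shift or a turn outside -1 to 1 is refused whole. A call with a gripper value outside its range is refused whole. The fingers move at their own pace and stop on an object; the grip force is fixed at half the most. Time passes only in rows, so rows that do not move let the fingers close. It gives the time, the measured TCP pose, the force and the opening at its end, in the units of the state.
- env.state(): the state, without advancing time (a new reading comes with each control period).
- env.read_camera(name): name is "scene" or "top" or "wrist"; returns a dict with "frame" (400x640x3 uint8, red, green, blue), "fx", "fy", "cx", "cy" (pixels), "k1" (the pictures are not rectified: a ray, as slopes to the right and down, at radius r is drawn at 1 + k1 r^2 times it, then the intrinsics apply), "R" (3x3) and "t" (3): a world point X has camera coordinates R X + t; the wrist camera has in their place "tool_from_camera" (4x4, takes a point from camera to tool coordinates, whose origin is the TCP and whose axes are the flange's). Camera axes: x right, y down, z forward; pixel columns grow to the right and rows downward; lengths in mm; the calibration is good to about 2 mm. A picture is of the moment at which its call begins: read the wrist's pose just before it. There is no depth.
- env.job_done(): hands the job in, once; it reports no verdict.
The state is a dict: "t": time; "joints": joint angles; "qvel": joint speeds; "tau": joint torques, N m; "eef_pos": TCP position; "tcp_rot": TCP orientation; "ft_force": force on the tool from outside, world axes, zero at the start; "moment": the same for the moment, N m; "opening": opening from 0.0 (shut) to 1.0 (fully open).
Only numpy, scipy, OpenCV 4.12 (cv2) and the standard library are available. Lean on these libraries where they do the work, as an engineer would, in place of code of your own. Each camera call takes 0.05 s, during which the arm holds its last target.

## Task

Get the small engine on the board ready for a cold start: push its choke lever with the fingertips from off, on past the half-choke click, all the way to the full-choke stop (the red dot), without forcing it. Then press the red primer button right down and let it spring back. Leave the socket, the oil bottle, the can and the spark-plug box standing where they are.

Things in the scene. Friction and masses are not known exactly. Their poses are not given: they have to be found in the camera images.
- engine: small engine on a plywood board 240 x 300 x 18 mm, fixed to the counter. Origin: centre of the board's underside; z up, -x side faces the robot at yaw 0. Its flat black control deck, 185 (x) x 205 (y) mm, centred at (-7.5, -12.5) mm, is 125 mm above the counter. Only the lever (to 174 mm), the primer and, near the pivot, two stop pins and a small housing (up to 13 mm) stand higher.
- choke (a joint): choke lever angle, rad: 0 off (start), 0.5 half choke (first detent), 1.0 full choke (hard stop). It turns about choke_pivot anticlockwise from above; the knob sweeps from +y to -y of the engine, arm along engine -x at 0.5. Sprung detents: leaving 0 or the half position takes about 6 N at the knob (more when pushed fast). Past 0.28 it snaps on to half, where it rests loosely between 0.47 and 0.6; past 0.8 it snaps to 1.0 and stays.
- choke_knob (a point): centre of the top face of the orange upright knob at the end of the lever: a cylinder 18 mm in diameter, standing from 4 to 49 mm above the deck, 70 mm from the pivot axis. It moves with the lever. The steel arm between it and the pivot is 12 mm wide and 7 to 11 mm above the deck.
- choke_pivot (a point): point of the pivot axis on the deck's top; fixed to the engine, axes parallel to the engine's.
- mark_off (a point): white dot 11 mm in diameter on the deck, 98 mm from the pivot, in line with the arm at 0 (off)
- mark_half (a point): yellow dot 11 mm in diameter on the deck, 98 mm from the pivot, in line with the arm at 0.5 (half choke)
- mark_full (a point): red dot 11 mm in diameter on the deck, 98 mm from the pivot, in line with the arm at 1.0 (full choke)
- primer (a joint): travel of the red primer button, m: 0 = up, 0.008 = fully down. A spring pushes it back; holding it fully down takes 6 N.
- primer_top (a point): centre of the top of the red round primer button, 30 mm in diameter, in a grey housing on the deck; it is pressed straight down. It lies 85 mm towards engine -y and 30 mm towards +x from the engine's origin.
- socket: loose steel spark-plug socket, upright cylinder 25 mm in diameter, 45 mm high, standing on the deck on the side of the off end, beside and behind the pivot. Origin: centre of its underside.
- oil: loose blue oil bottle with a yellow cap, 56 mm in diameter, 125 mm high, standing on the counter beside the engine. Origin: centre of its underside.
- can: loose red can with a paper label, 60 mm in diameter, 110 mm high, standing on the counter beside the engine. Origin: centre of its underside.
- plugbox: loose spark-plug box of brown card with a blue band, 32 x 32 x 90 mm, standing on the counter beside the engine. Origin: centre of its underside.

How it is judged:
By the outcome, as a careful person would: the job done as asked, in the order asked, and still so for the second after the job is handed in, with the robot touching nothing.
It also fails if it takes over 35 s, if anything falls off the work surface, if the arm or the gripper's body presses on something with over 40 N, if the wrist force passes 120 N, or if a joint passes its speed limit or range.

## Working session

There is one attempt and no reset: what is moved stays moved. The work goes in short steps, Python scripts to look and compute and a tool call to move; the robot and the scene stay as the last step left them, time stands still between calls to the robot, and variables do not carry over. Pictures are saved under pics/ and viewed, and the job is handed in when it is done.

Besides the shell and the picture viewer there is one more tool, called after "Emit:" by a JSON object that holds its "op" and its "data", one argument or row to a line. arm_command: Moves the arm, as the interface text tells. Its arguments: {"type":"object","properties":{"deltas":{"type":"array","items":{"type":"array","items":{"type":"array","items":{"type":"number","minimum":-1,"maximum":1}}}}},"required":["deltas"]}

```bash
mkdir -p pics; cat > h.py <<'E'
import numpy as np, cv2
from cell import env
def shot(name,fn):
    s=env.state(); c=env.read_camera(name)
    cv2.imwrite('pics/'+fn,cv2.cvtColor(c['frame'],cv2.COLOR_RGB2BGR))
    np.save('pics/'+fn+'.npy',{'c':c,'s':s},allow_pickle=True)
    return c,s
def ray(c,u,v):
    x=(u-c['cx'])/c['fx'];y=(v-c['cy'])/c['fy']
    rd=np.hypot(x,y);r=rd
    for _ in range(30): r=rd/(1+c['k1']*r*r)
    f=1/(1+c['k1']*r*r)
    d=np.array([x*f,y*f,1]);R=np.array(c['R']);t=np.array(c['t'])
    return -R.T@t, R.T@d
def atz(c,u,v,z):
    o,d=ray(c,u,v); return o+d*(z-o[2])/d[2]
def load(fn): return np.load('pics/'+fn+'.npy',allow_pickle=True).item()
def crop(fn,x0,y0,x1,y1,k,out):
    i=cv2.imread('pics/'+fn)[y0:y1,x0:x1]
    cv2.imwrite('pics/'+out,cv2.resize(i,None,fx=k,fy=k,interpolation=cv2.INTER_CUBIC))
def proj(c,X):
    p=np.array(c['R'])@np.array(X,float)+np.array(c['t']);x,y=p[0]/p[2],p[1]/p[2];f=1+c['k1']*(x*x+y*y)
    return c['fx']*x*f+c['cx'],c['fy']*y*f+c['cy']
E
python3 - <<'E'
from h import *
print(env.state())
for n in('scene','top'):
    c,s=shot(n,n+'0.png'); print({k:v for k,v in c.items() if k!='frame'})
E
```

```text
{'t': 0.0, 'joints': array([ 1.02638350e+00,  4.91523041e-01,  1.55950251e+00,  2.51826720e-06,
        1.09165845e+00, -1.05609129e-01]), 'qvel': array([ 0.00028803,  0.00156992, -0.00119221,  0.00011538,  0.00071676,
       -0.00012651]), 'tau': array([-1.59557590e-04, -6.12630129e+01, -2.58194876e+01,  6.92586740e-02,
        4.80479957e-02, -4.53015059e-05]), 'eef_pos': array([265.38425842, 565.57189117, 214.06615468]), 'tcp_rot': array([-3.14050762e+00, -1.17263412e-04,  2.70278773e+00]), 'ft_force': array([ 0.51216843,  0.05350551, -0.50698785]), 'moment': array([-0.02038373,  0.00033238, -0.01391969]), 'opening': 1.000759246946203}
{'fx': 422.0709189247054, 'fy': 422.0709189247054, 'cx': 317.42326073427836, 'cy': 199.3803821133474, 'k1': -0.062261726110807, 'R': array([[-0.13871481,  0.99020313,  0.01599858],
       [ 0.73416193,  0.11366201, -0.66939317],
       [-0.66465364, -0.0811092 , -0.74273605]]), 't': array([  47.07139872, -326.65423158, 1361.2971512 ])}
{'fx': 448.81830726662275, 'fy': 448.81830726662275, 'cx': 324.1292443784996, 'cy': 200.39277073597103, 'k1': -0.007084553590467385, 'R': array([[-0.02032133, -0.99965799, -0.0164604 ],
       [-0.99627288,  0.02162747, -0.08350212],
       [ 0.08382956,  0.01470218, -0.99637164]]), 't': array([  65.94516013,  576.56493628, 1015.00636458])}
```

View pics/top0.png

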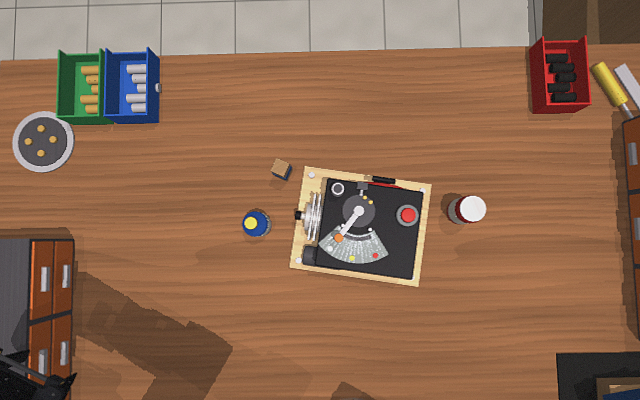

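View pics/scene0.png

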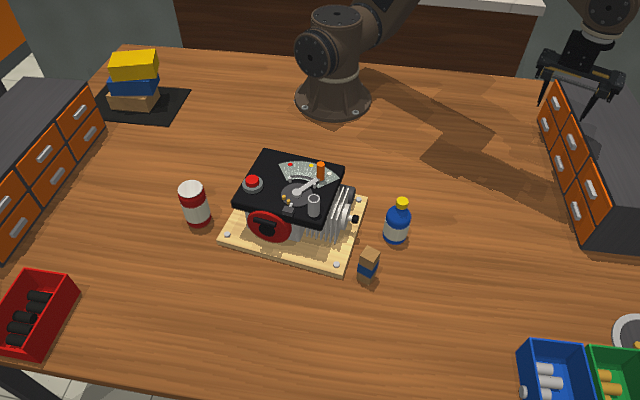

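```bash
python3 - <<'E'
from h import *
crop('top0.png',280,155,480,295,4,'topc.png')
crop('scene0.png',170,130,430,290,3,'scenec.png')
E
```

```text
(no output)
```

View pics/topc.png

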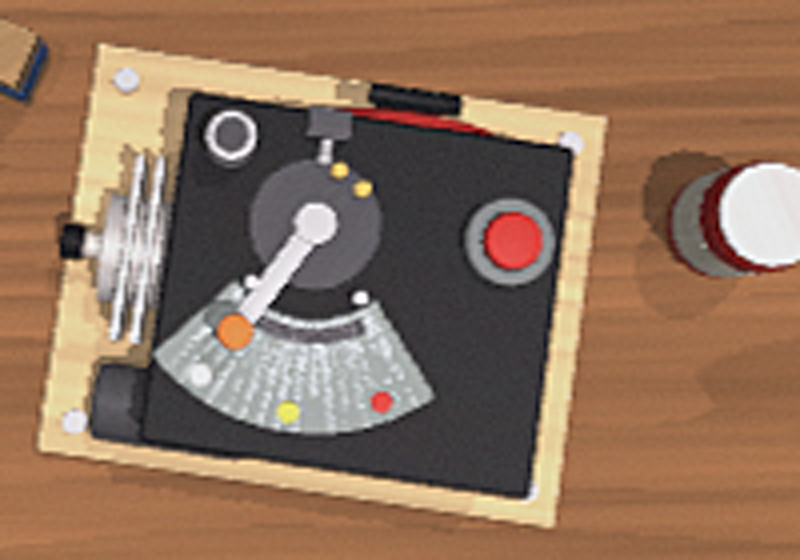

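View pics/scenec.png

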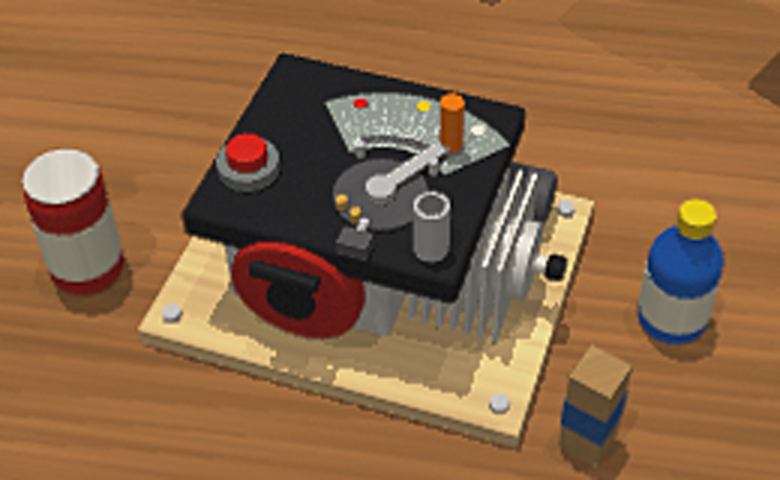

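```bash
cat > fit.py <<'E'
from h import *
from scipy.optimize import least_squares
T=load('top0.png')['c'];S=load('scene0.png')['c']
tp=lambda u,v:((u-1.5)/4+280,(v-1.5)/4+155)
sp=lambda u,v:((u-1)/3+170,(v-1)/3+130)
top=dict(off=(202,375),half=(289,412),full=(381,402),knob=(235,332),prim=(514,240),c0=(190,95),c1=(573,151),c2=(528,497),c3=(145,440))
sc=dict(off=(478,131),half=(424,106),full=(361,104),knob=(453,102),prim=(247,147),c0=(455,298),c1=(185,215),c2=(283,54),c3=(525,107))
def pts(p):
    x,y,w,px,py,q,zp=p[:7]
    mk=lambda a,r:(px-r*np.cos(a-.5),py-r*np.sin(a-.5))
    L=dict(off=(*mk(0,98),125),half=(*mk(.5,98),125),full=(*mk(1,98),125),knob=(*mk(q,70),174),prim=(30,-85,zp),
     c0=(85,90,125),c1=(85,-115,125),c2=(-100,-115,125),c3=(-100,90,125))
    c,s=np.cos(w),np.sin(w)
    return {k:np.array([x+c*a-s*b,y+s*a+c*b,z]) for k,(a,b,z) in L.items()}
def res(p):
    P=pts(p);r=[]
    for k in P:
        w=.5 if k[0]=='c' and k[1:].isdigit() else 1
        r+=list(w*(np.array(proj(T,P[k]))-tp(*top[k])-p[7:9])); r+=list(w*(np.array(proj(S,P[k]))-sp(*sc[k])-p[9:11]))
    r+=list(np.array(p[7:11])/1.0)
    r+=[(p[5])/.05]
    return r
f=least_squares(res,[550,-80,-.1,20,20,0,145,0,0,0,0])
if __name__=='__main__':
    print(f.x.round(3)); print(np.array(f.fun).round(2))
    P=pts(f.x)
    for k in P: print(k,P[k].round(1))
    x,y,w,px,py=f.x[:5]; print('pivot',x+np.cos(w)*px-np.sin(w)*py,y+np.sin(w)*px+np.cos(w)*py)
E
python3 fit.py
```

```text
[ 5.21219e+02 -2.81460e+01 -1.70000e-01  2.38290e+01  1.40160e+01
 -6.00000e-03  1.49407e+02 -2.66000e-01 -5.71000e-01 -1.72000e-01
 -8.23000e-01]
[-0.01  0.12  0.07  0.17 -0.15  0.04 -0.02  0.46  0.19  0.18 -0.04  0.04
  0.07 -0.1   0.07 -0.24 -0.08 -0.28 -0.08  0.01 -0.15 -0.78  0.31 -1.96
  0.49 -0.64 -0.87 -0.13  0.22  0.36 -0.35 -0.5  -1.16 -0.03  0.59  0.05
 -0.27 -0.57 -0.17 -0.82 -0.12]
off [470.2  42.5 125. ]
half [450.5  -1.8 125. ]
full [454.4 -50.1 125. ]
knob [492.5  25.4 174. ]
prim [ 536.4 -117.   149.4]
c0 [620.2  46.2 125. ]
c1 [ 585.6 -155.9  125. ]
c2 [ 403.2 -124.6  125. ]
c3 [437.9  77.5 125. ]
pivot 547.0731768208502 -18.356914068099783
```

Emit:
{"op": "arm_command", "data": {
  "deltas": [
    [[1,0.05,-0.2,0.1,0],[1,0.15,-0.35,0.1,0],[1,0.15,-0.35,0.1,0],[1,0.15,-0.35,0.1,0],[1,0.15,-0.35,0.1,0],[1,0.15,-0.35,0.1,0],[1,0.15,-0.35,0,0],[1,0.15,-0.35,0,0],[1,0.15,-0.35,0,0],[1,0.15,-0.35,0,0],[1,0.15,-0.3,0,0],[1,0.15,-0.3,0,0]]
  ]
}}

```text
t: 1.1
eef_pos: [434.6, 156.1, 272.6]
tcp_rot: [-3.135, -0.001, 2.713]
ft_force: [1.3, 0.9, -0.3]
opening: 0.216
```

Emit:
{"op": "arm_command", "data": {
  "deltas": [
    [[1,0.2,-0.3,0,-0.1],[1,0.2,-0.3,0,-0.1],[1,0.2,-0.2,0,-0.1],[1,0.15,-0.05,0,0],[1,0,0,0,0],[1,0,0,0,0],[1,0,0,0,0]]
  ]
}}

```text
t: 1.68
eef_pos: [512.7, 59.8, 271.2]
tcp_rot: [-3.133, -0.003, 2.458]
ft_force: [-0.2, -0.8, 0.3]
opening: 0.006
```

```bash
python3 - <<'E'
from h import *
c,s=shot('wrist','w1.png'); print(s['eef_pos'],s['tcp_rot'],s['opening']); print({k:v for k,v in c.items() if k!='frame'})
shot('top','top1.png');crop('top1.png',280,155,480,295,4,'top1c.png')
E
```

```text
[512.73112746  59.81833605 271.1822407 ] [-3.13318942e+00 -2.69964420e-03  2.45830214e+00] 0.005760583322027557
{'fx': 285.82464103114745, 'fy': 285.82464103114745, 'cx': 321.25667734950315, 'cy': 201.93522394886327, 'k1': -0.010713463786157836, 'tool_from_camera': array([[ 3.20681591e-04, -9.68687606e-01, -2.48282540e-01,
         7.09044585e+01],
       [ 9.99999870e-01,  4.09305696e-04, -3.05328780e-04,
         1.85497483e+00],
       [ 3.97391663e-04, -2.48282410e-01,  9.68687611e-01,
        -1.69740243e+02],
       [ 0.00000000e+00,  0.00000000e+00,  0.00000000e+00,
         1.00000000e+00]])}
```

View pics/w1.png

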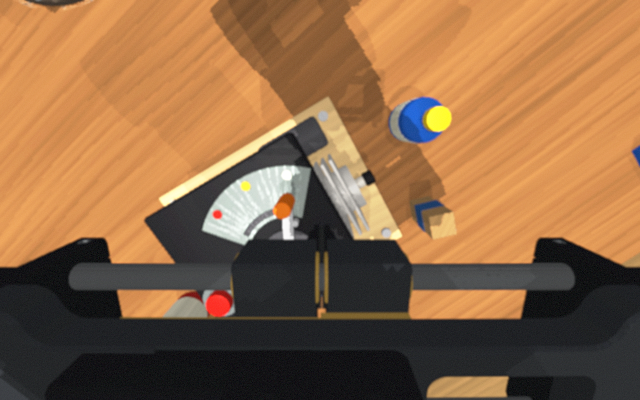

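View pics/top1c.png

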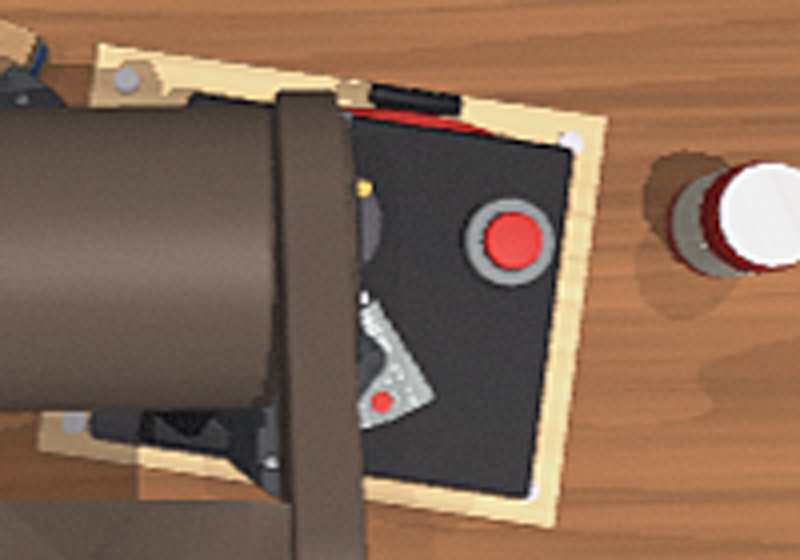

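```bash
cat >> h.py <<'E'
from scipy.spatial.transform import Rotation as Ro
def wcam(d):
    c=dict(d['c']);s=d['s'];M=np.array(c['tool_from_camera'])
    Rt=Ro.from_euler('xyz',s['tcp_rot']).as_matrix()
    Rw=Rt@M[:3,:3]; o=Rt@M[:3,3]+s['eef_pos']
    c['R']=Rw.T; c['t']=-Rw.T@o; return c
E
python3 - <<'E'
from fit import *
c=wcam(load('w1.png')); P=pts(f.x)
x0,y0,k=140,90,4
crop('w1.png',140,90,340,240,4,'w1c.png')
for n in P: 
    u,v=proj(c,P[n]); print(n,((u-x0)*k+1.5),((v-y0)*k+1.5))
E
```

```text
off 580.2347345675896 338.7687684150942
half 415.88650147461124 383.0357111044576
full 303.1433991541455 496.69148839070124
knob 560.3219134840745 483.6701902785928
prim 305.732545130929 868.0174830088645
c0 913.9244368514937 713.142266379077
c1 353.4531687669296 991.3961295609465
c2 0.12254114361041957 519.7698825311038
c3 599.6666273609467 164.4744042918104
```

View pics/w1c.png

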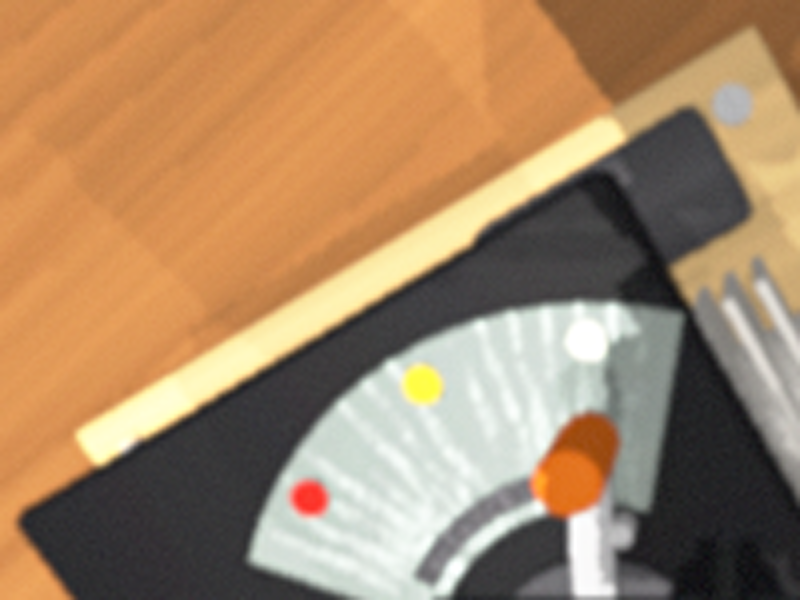

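Emit:
{"op": "arm_command", "data": {
  "deltas": [
    [[1,0,-0.07,-0.3,0],[1,0,0,-0.3,0],[1,0,0,-0.3,0],[1,0,0,-0.2,0],[1,0,0,0,0],[1,0,0,0,0]]
  ]
}}

```text
t: 2.28
eef_pos: [509.4, 57.9, 161.0]
tcp_rot: [-3.137, 0.002, 2.468]
ft_force: [0.2, -0.8, -0.1]
opening: 0.002
```

```bash
python3 - <<'E'
from h import *
s=env.state();print(s['eef_pos'],s['tcp_rot'],s['ft_force'])
shot('scene','s2.png');crop('s2.png',170,100,430,290,3,'s2c.png')
shot('wrist','w2.png')
E
```

```text
[509.38626314  57.89045244 160.99947626] [-3.13738398e+00  2.09856907e-03  2.46824291e+00] [ 0.20643875 -0.83479527 -0.09826489]
```

View pics/s2c.png

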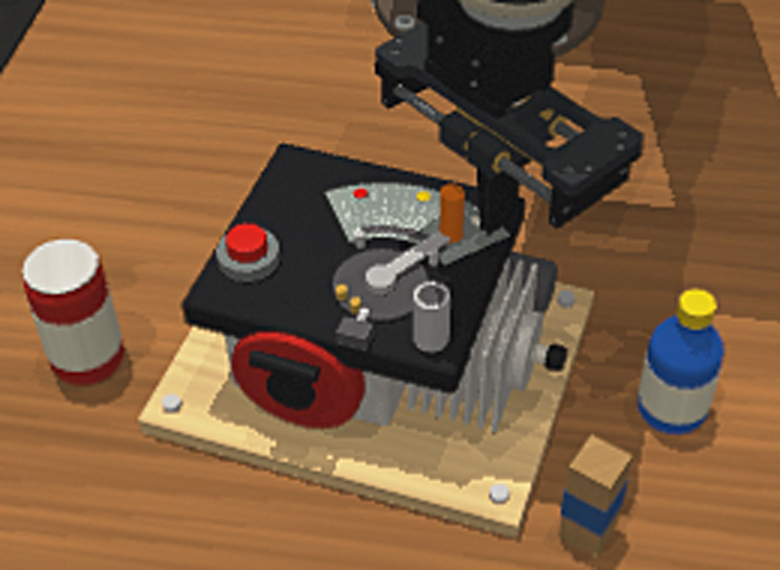

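View pics/w2.png

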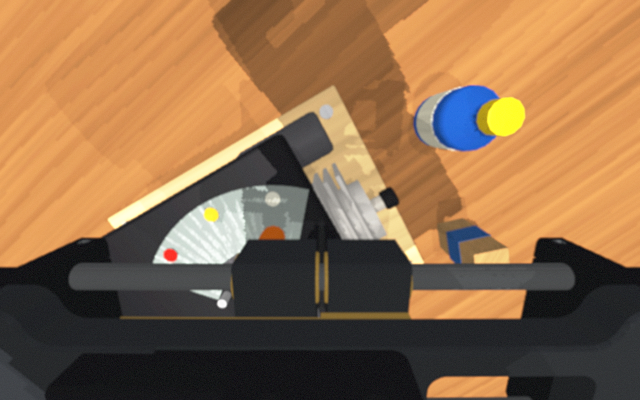

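Emit:
{"op": "arm_command", "data": {
  "deltas": [
    [[1,0.01,-0.08,-0.13,0],[1,0,-0.04,-0.04,0],[1,0,-0.02,-0.02,0],[1,0,0,0,0]]
  ]
}}

```text
t: 2.72
eef_pos: [513.0, 44.0, 147.7]
tcp_rot: [3.14, 0.01, 2.47]
ft_force: [-0.5, 1.0, -0.9]
opening: 0.003
```

Emit:
{"op": "arm_command", "data": {
  "deltas": [
    [[1,-0.08,0,0,0],[1,-0.05,-0.04,0,0.04],[1,-0.06,-0.06,0,0.08],[1,-0.06,-0.06,0,0.08],[1,0,0,0,0]]
  ]
}}

```text
t: 3.13
eef_pos: [487.5, 28.8, 151.1]
tcp_rot: [3.135, 0.016, 2.633]
ft_force: [0.4, 0.8, 0.1]
opening: 0.003
```

```bash
python3 - <<'E'
from h import *
s=env.state();print(s['eef_pos'],s['tcp_rot'],s['ft_force'],s['moment'])
shot('scene','s3.png');crop('s3.png',170,100,430,290,3,'s3c.png')
E
```

```text
[487.48753188  28.79428139 151.11227924] [3.13503616 0.01607112 2.63304119] [0.3564633  0.8066699  0.12687224] [-0.03088878  0.00170806  0.0504811 ]
```

View pics/s3c.png

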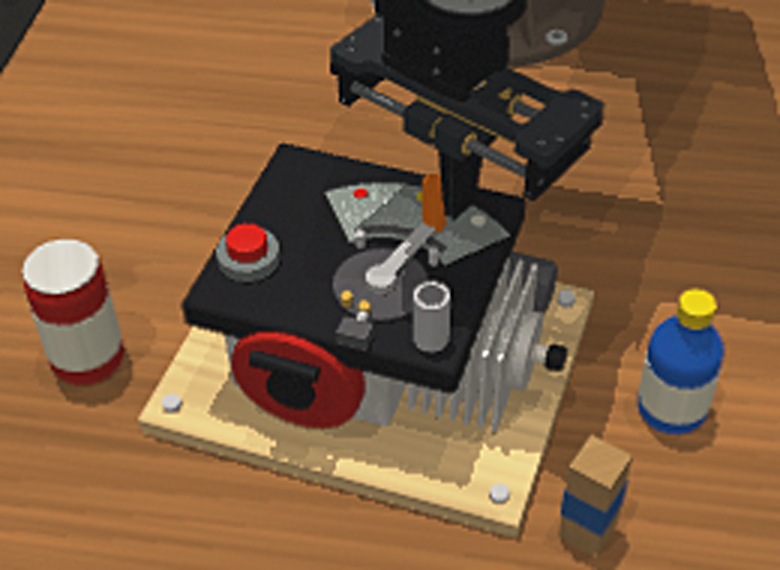

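Emit:
{"op": "arm_command", "data": {
  "deltas": [
    [[1,-0.03,-0.06,-0.02,0.08],[1,-0.02,-0.06,-0.01,0.08],[1,-0.02,-0.06,0,0.08],[1,0,0,0,0]]
  ]
}}

```text
t: 3.52
eef_pos: [480.9, 12.1, 149.9]
tcp_rot: [3.134, 0.018, 2.817]
ft_force: [-0.2, 0.7, -0.6]
opening: 0.006
```

```bash
python3 - <<'E'
from h import *
s=env.state();print(s['eef_pos'],s['tcp_rot'],s['ft_force'],s['moment'])
shot('scene','s4.png');crop('s4.png',170,100,430,290,3,'s4c.png')
E
```

```text
[480.88742396  12.14145482 149.90227816] [3.13371111 0.01782913 2.81658406] [-0.15880555  0.67066569 -0.62911127] [ 0.04162673  0.0143699  -0.01807753]
```

View pics/s4c.png

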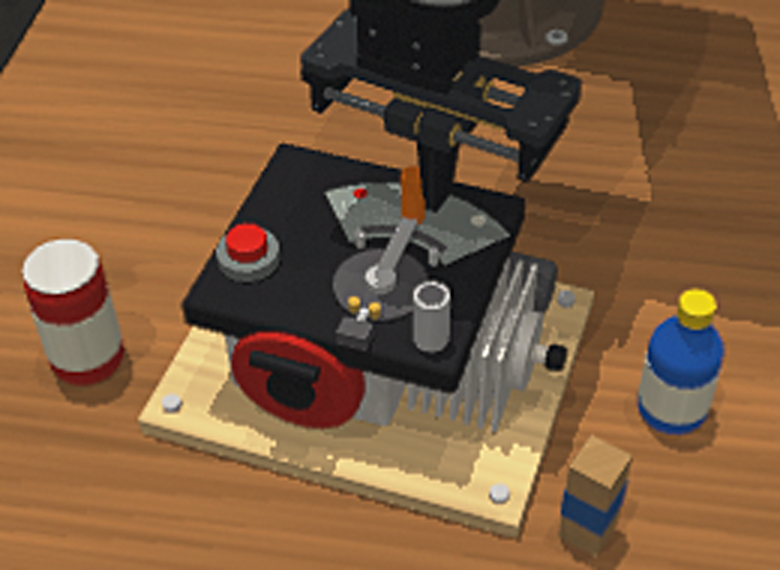

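```bash
cat > ang.py <<'E'
from fit import *
x,y,w,px,py=f.x[:5]
pv=np.array([x+np.cos(w)*px-np.sin(w)*py,y+np.sin(w)*px+np.cos(w)*py])
def ang(u,v):  # full-image scene pixel of knob top
    p=atz(S,u+f.x[9],v+f.x[10],174)[:2]; d=p-pv
    a=np.arctan2(d[1],d[0])-w; return p,np.hypot(*d),(a-np.pi+.5+np.pi)%(2*np.pi)-np.pi
E
python3 - <<'E'
from ang import *
print(ang(452/3+170,101.5/3+130)); print(ang(433/3+170,178/3+100)); print(ang(411/3+170,170/3+100))
E
```

```text
(array([493.74563283,  25.44915213]), np.float64(69.0130305356447), np.float64(-0.01794790762283993))
(array([481.80279165,  10.03097745]), np.float64(71.1765099257917), np.float64(0.25948861262120415))
(array([475.81818075,  -6.94045884]), np.float64(72.16377148768608), np.float64(0.510868394579497))
```

Emit:
{"op": "arm_command", "data": {
  "deltas": [
    [[1,-0.02,-0.06,-0.01,0.08],[1,-0.02,-0.06,0,0.08],[1,-0.01,-0.05,0,0.08],[1,0,0,0,0]]
  ]
}}

```text
t: 3.9
eef_pos: [476.7, -2.4, 149.6]
tcp_rot: [3.132, 0.018, 2.995]
ft_force: [0.9, 1.3, -0.8]
opening: 0.007
```

```bash
python3 - <<'E'
from h import *
s=env.state();print(s['eef_pos'],s['tcp_rot'],s['ft_force'],s['moment'])
shot('scene','s5.png');crop('s5.png',170,100,430,290,3,'s5c.png')
E
```

```text
[476.676389    -2.36858397 149.60774631] [3.13172269 0.01847892 2.99453876] [ 0.89380884  1.32679908 -0.78072212] [ 0.220766   -0.04535396  0.02482825]
```

View pics/s5c.png

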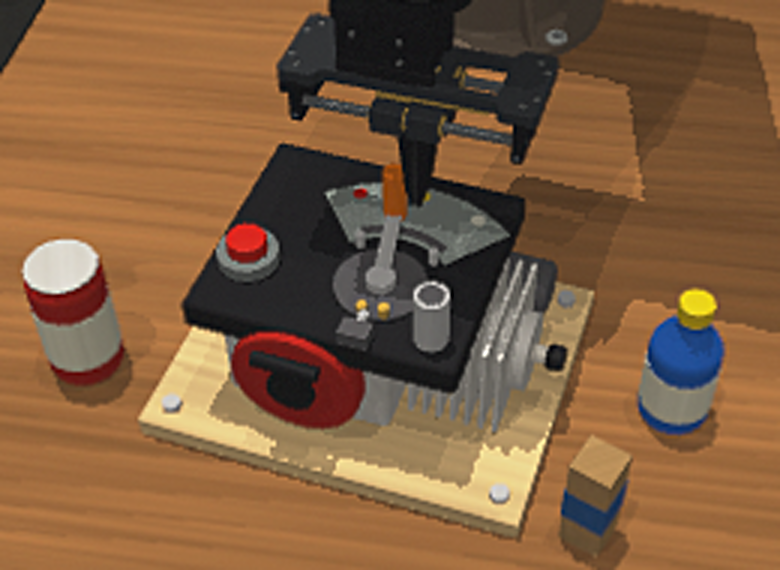

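Emit:
{"op": "arm_command", "data": {
  "deltas": [
    [[1,-0.01,-0.05,0,0.08],[1,-0.01,-0.05,0,0.08],[1,0,0,0,0]]
  ]
}}

```text
t: 4.2
eef_pos: [475.2, -10.5, 149.8]
tcp_rot: [3.131, 0.019, 3.109]
ft_force: [-0.5, -0.2, 0.0]
opening: 0.006
```

```bash
python3 - <<'E'
from h import *
s=env.state();print(s['eef_pos'],s['tcp_rot'],s['ft_force'],s['moment'])
shot('scene','s6.png');crop('s6.png',170,100,430,290,3,'s6c.png')
E
```

```text
[475.17548201 -10.53532083 149.76007473] [3.13103369 0.01853837 3.10894602] [-0.47371336 -0.22293031  0.00316509] [-0.00878446 -0.00901966 -0.00402089]
```

View pics/s6c.png

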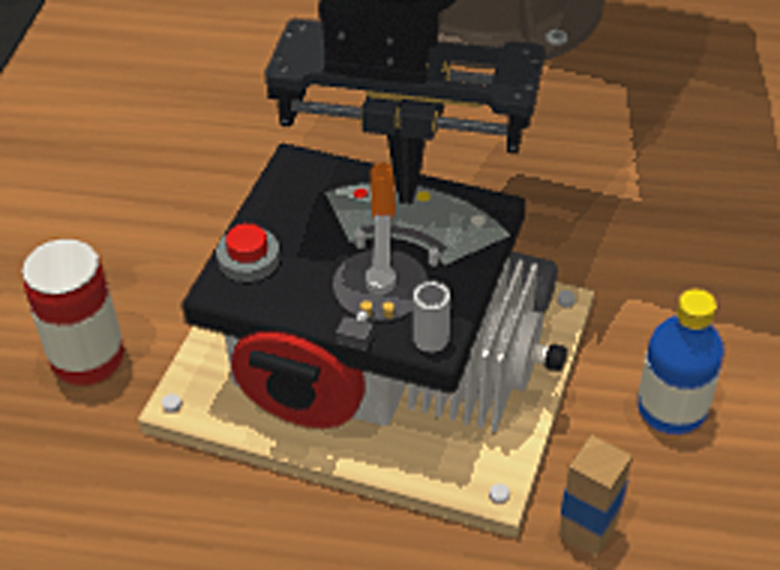

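```bash
python3 - <<'E'
from ang import *
print(ang(393/3+170,168/3+100)); print(ang(382/3+170,169/3+100))
for q in (.8,.9,1.0):
    p=f.x.copy();p[5]=q;u,v=proj(S,pts(p)['knob']);print(q,(u-f.x[9]-170)*3,(v-f.x[10]-100)*3)
E
```

```text
(array([475.72039535, -20.16710287]), np.float64(71.3757396257344), np.float64(0.6951020022935346))
(array([478.02245001, -27.85812604]), np.float64(69.70133357523068), np.float64(0.8064767983094985))
0.8 382.6400521054301 168.7323862449433
0.9 372.97588439316854 168.89028635196848
1.0 363.3543127485919 169.69709807920174
```

Emit:
{"op": "arm_command", "data": {
  "deltas": [
    [[1,0,-0.05,0,0.08],[1,0,0,0,0]]
  ]
}}

```text
t: 4.42
eef_pos: [475.4, -14.6, 149.9]
tcp_rot: [3.131, 0.018, -3.121]
ft_force: [0.3, 0.7, 0.1]
opening: 0.005
```

```bash
python3 - <<'E'
from h import *
s=env.state();print(s['eef_pos'],s['tcp_rot'],s['ft_force'],s['moment'])
shot('scene','s7.png');crop('s7.png',170,100,430,290,3,'s7c.png')
E
```

```text
[475.35190052 -14.56431352 149.8916476 ] [ 3.13105372  0.01833103 -3.12120598] [0.26659486 0.67556743 0.05607328] [0.01445336 0.04874031 0.0158242 ]
```

View pics/s7c.png

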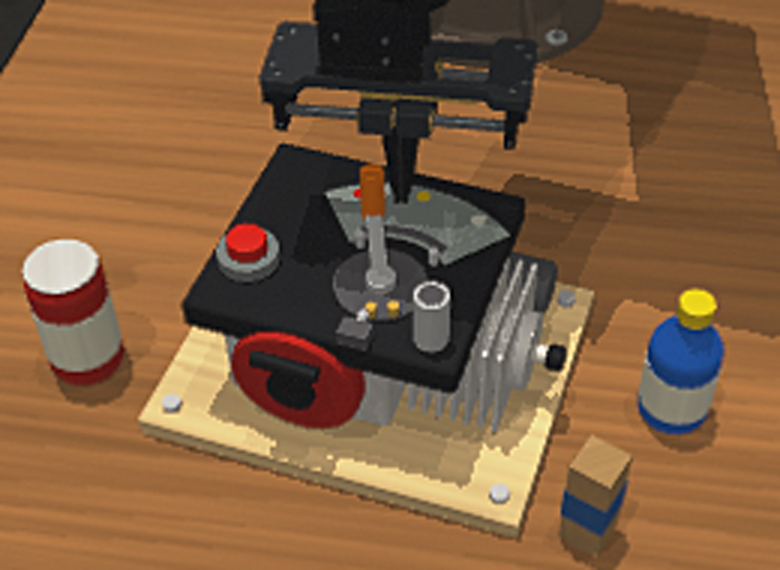

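Emit:
{"op": "arm_command", "data": {
  "deltas": [
    [[1,0,0,0,0],[1,0,0,0,0],[1,0,0,0,0]]
  ]
}}

```text
t: 4.72
eef_pos: [475.5, -13.5, 150.0]
tcp_rot: [3.131, 0.019, -3.133]
ft_force: [0.1, 0.0, -0.3]
opening: 0.005
```

```bash
python3 - <<'E'
from h import *
s=env.state();print(s['eef_pos'],s['tcp_rot'],s['ft_force'],s['moment'])
shot('scene','s8.png');crop('s8.png',270,130,350,190,8,'s8c.png')
E
```

```text
[475.50017393 -13.519348   149.98479785] [ 3.13104965  0.01850423 -3.1334631 ] [ 0.1305101   0.04921669 -0.25529542] [ 0.04891927  0.03900504 -0.01467553]
```

View pics/s8c.png

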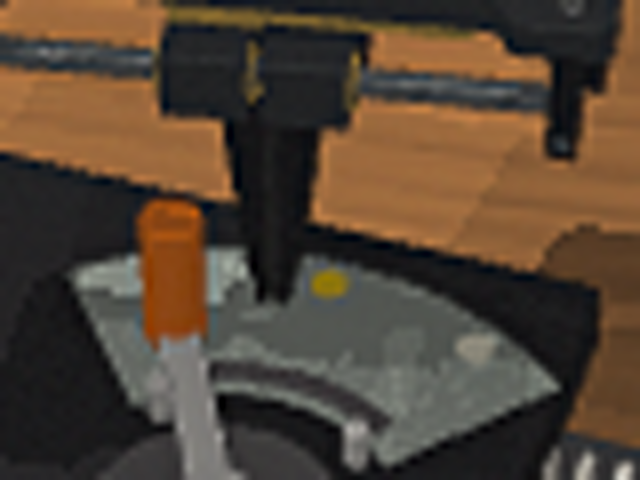

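Emit:
{"op": "arm_command", "data": {
  "deltas": [
    [[1,0,0,0.2,0],[1,0,0,0.25,0],[1,0,0,0.25,0],[1,0.2,-0.25,0,0],[1,0.2,-0.3,0,0],[1,0.15,-0.3,0,0],[1,0.05,-0.15,0,0],[1,0,0,0,0],[1,0,0,0,0]]
  ]
}}

```text
t: 5.52
eef_pos: [536.0, -115.9, 223.9]
tcp_rot: [3.131, 0.017, -3.139]
ft_force: [-0.2, 1.5, -0.3]
opening: 0.007
```

```bash
python3 - <<'E'
from h import *
s=env.state();print(s['eef_pos'],s['tcp_rot'],s['ft_force'],s['moment'])
shot('scene','s9.png');crop('s9.png',170,60,430,260,3,'s9c.png')
shot('wrist','w9.png')
E
```

```text
[ 536.00771122 -115.87973797  223.85907681] [ 3.13135524  0.01738006 -3.13944887] [-0.18756253  1.52367362 -0.32968224] [0.0644703  0.03596571 0.01507413]
```

View pics/s9c.png

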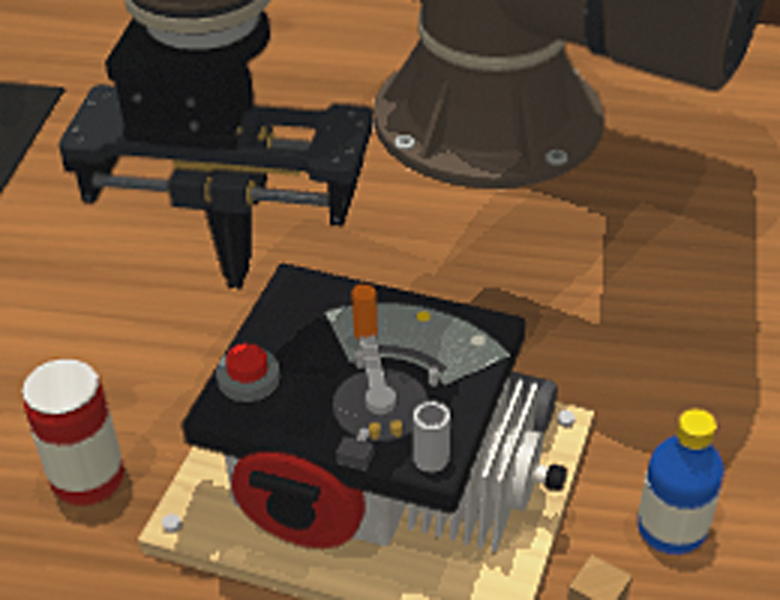

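View pics/w9.png

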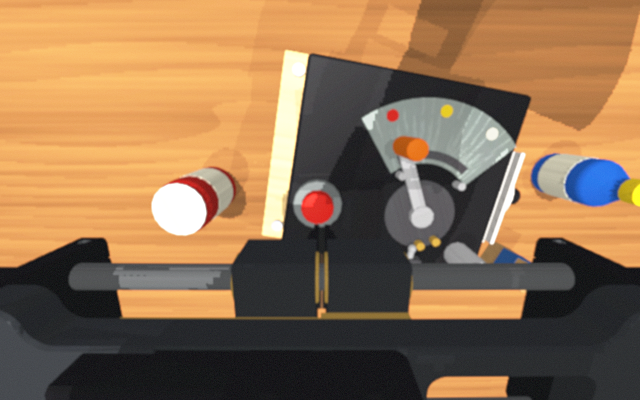

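```bash
python3 - <<'E'
from fit import *
c=wcam(load('w9.png'));P=pts(f.x)
print(proj(c,P['prim']),proj(c,P['full']),atz(c,318,207,149))
s=load('w9.png')['s']; print(proj(c,s['eef_pos']))
crop('w9.png',270,160,370,260,6,'w9c.png')
E
```

```text
(np.float64(316.2535815804606), np.float64(208.7367106406788)) (np.float64(390.79020676931407), np.float64(113.29992974699478)) [ 534.94382733 -115.44335982  149.        ]
(np.float64(317.8191890681095), np.float64(241.56638818020102))
```

View pics/w9c.png

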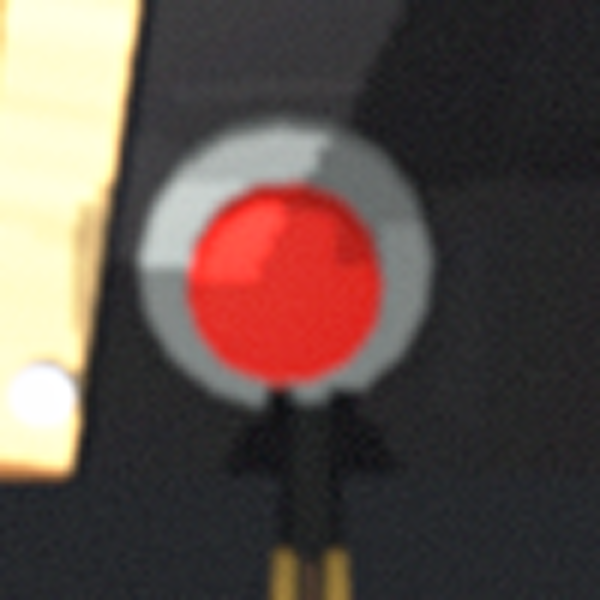

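Emit:
{"op": "arm_command", "data": {
  "deltas": [
    [[1,0,0,-0.25,0],[1,0,0,-0.25,0],[1,0,0,-0.12,0],[1,0,0,0,0],[1,0,0,0,0]]
  ]
}}

```text
t: 6.03
eef_pos: [533.5, -109.2, 161.5]
tcp_rot: [3.131, 0.018, -3.134]
ft_force: [0.4, 0.0, -0.6]
opening: 0.002
```

Emit:
{"op": "arm_command", "data": {
  "deltas": [
    [[1,0.025,-0.07,0,0],[1,0,0,0,0],[1,0,0,0,0]]
  ]
}}

```text
t: 6.28
eef_pos: [536.5, -115.5, 163.9]
tcp_rot: [3.132, 0.021, -3.132]
ft_force: [0.1, 0.5, -0.2]
opening: 0.009
```

Emit:
{"op": "arm_command", "data": {
  "deltas": [
    [[1,-0.01,0,-0.1,0],[1,0,0,-0.04,0],[1,0,0,0,0]]
  ]
}}

```text
t: 6.53
eef_pos: [536.0, -115.8, 150.3]
tcp_rot: [3.133, 0.024, -3.133]
ft_force: [0.1, 0.5, -0.8]
opening: 0.005
```

Emit:
{"op": "arm_command", "data": {
  "deltas": [
    [[1,0,0,-0.04,0],[1,0,0,0,0]]
  ]
}}

```text
t: 6.7
eef_pos: [536.1, -115.9, 145.9]
tcp_rot: [3.133, 0.024, -3.133]
ft_force: [-0.4, 1.7, 3.5]
opening: 0.003
```

Emit:
{"op": "arm_command", "data": {
  "deltas": [
    [[1,0,0,-0.04,0],[1,0,0,0,0]]
  ]
}}

```text
t: 6.87
eef_pos: [536.2, -115.9, 142.0]
tcp_rot: [3.133, 0.024, -3.133]
ft_force: [-1.2, 0.6, 5.1]
opening: 0.003
```

```bash
python3 - <<'E'
from h import *
s=env.state();print(s['eef_pos'],s['ft_force'],s['moment'])
shot('scene','s10.png');crop('s10.png',210,150,310,225,8,'s10c.png')
E
```

```text
[ 536.17035765 -115.90043803  141.97571899] [-1.18514748  0.5871744   5.09910147] [ 0.10141549  0.33330739 -0.06431192]
```

View pics/s10c.png

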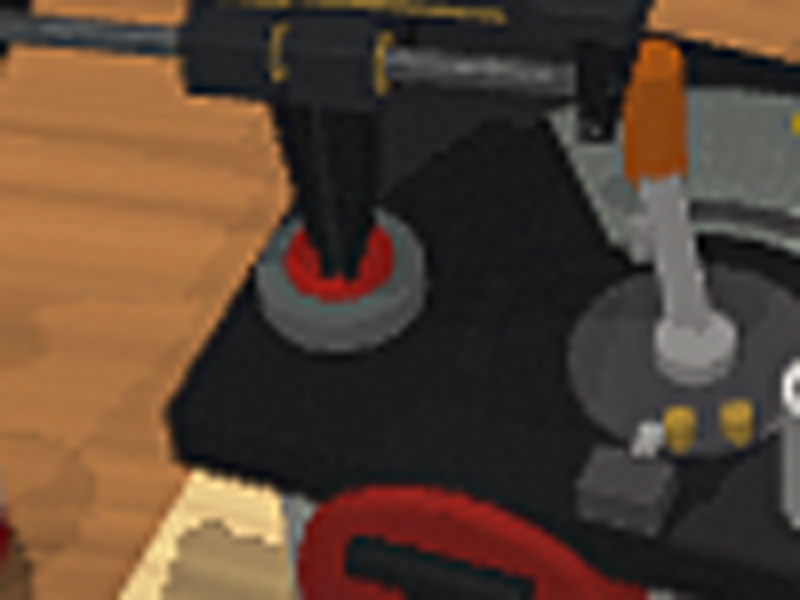

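Emit:
{"op": "arm_command", "data": {
  "deltas": [
    [[1,0,0,-0.02,0],[1,0,0,0,0]]
  ]
}}

```text
t: 7.08
eef_pos: [536.2, -115.9, 141.5]
tcp_rot: [3.133, 0.025, -3.133]
ft_force: [-2.2, 0.3, 6.1]
opening: 0.003
```

Emit:
{"op": "arm_command", "data": {
  "deltas": [
    [[1,0,0,-0.02,0]]
  ]
}}

```text
t: 7.17
eef_pos: [536.3, -115.9, 140.9]
tcp_rot: [3.134, 0.026, -3.133]
ft_force: [-8.2, 3.1, 35.8]
opening: 0.005
```

Emit:
{"op": "arm_command", "data": {
  "deltas": [
    [[1,0,0,0.02,0],[1,0,0,0.1,0],[1,0,0,0.25,0],[1,0,0,0.3,0],[1,0,0,0.3,0],[1,-0.1,-0.2,0.2,0],[1,-0.1,-0.3,0,0],[1,-0.1,-0.3,0,0],[1,0,-0.3,0,0],[1,0,0,0,0],[1,0,0,0,0]]
  ]
}}

```text
t: 8.08
eef_pos: [503.6, -229.1, 268.7]
tcp_rot: [3.136, 0.027, -3.129]
ft_force: [0.1, -0.4, 0.3]
opening: 0.004
```

```bash
python3 - <<'E'
from h import *
s=env.state();print(s['t'],s['eef_pos'],s['ft_force'],s['moment'])
shot('scene','s11.png');crop('s11.png',170,130,430,290,3,'s11c.png')
shot('top','t11.png');crop('t11.png',280,155,480,295,4,'t11c.png')
E
```

```text
8.0833 [ 503.55353874 -229.11948548  268.65442458] [ 0.07924478 -0.37465915  0.33121526] [ 0.03139452 -0.00319786  0.0349488 ]
```

View pics/s11c.png

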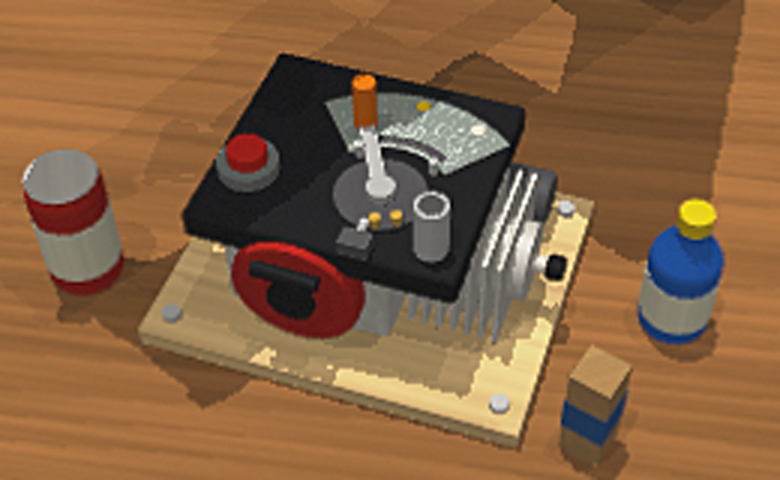

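View pics/t11c.png

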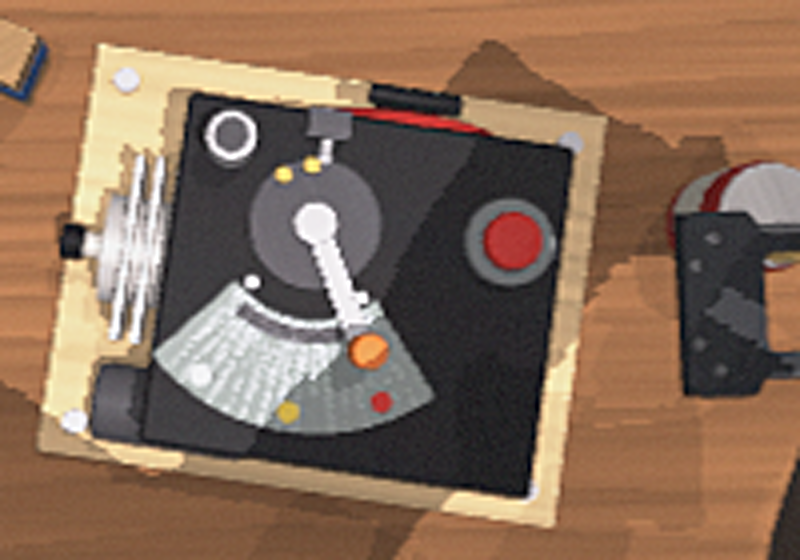

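```bash
python3 - <<'E'
from fit import *
for q in (.9,1.0):
    p=f.x.copy();p[5]=q;u,v=np.array(proj(T,pts(p)['knob']))-f.x[7:9];print(q,(u-280)*4+1.5,(v-155)*4+1.5)
print(env.job_done())
E
```

```text
0.9 357.652539574515 356.76872658737625
1.0 371.2482980926891 352.53165874356637
the job is handed in; nothing more can be done
None
```

The choke lever is at full choke and the primer has been pressed right down and released. I handed the job in at about 8 s, with the arm clear of everything.

- **Choke:** I pushed the knob with the shut fingertips in small arc steps, past the half-choke click to just beyond 0.8. It then snapped to the stop on its own, so I never pushed against the stop. In the last top picture the knob is at (369, 352) in the enlarged crop; the model puts full choke at (371, 352). The arm points at the red dot.
- **Primer:** I pressed it straight down from first contact at about z 149 mm to about z 141 mm. The force stayed near 6 N, then rose to 35.8 N when the button reached its end. That is more than the 6 N needed to hold it down, and it acted through the fingertips. After I let go, the button showed at its starting position in both pictures.
- **Other items:** the socket, oil bottle and can look unmoved between the first and last scene pictures, and so does the spark-plug box.
- **Disagreement:** the wrist camera and the fixed cameras differed by about 2 mm, which is within the stated calibration.

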